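Fit a filter element and lock the bowl on a vacuum filter

TASK

Put the new filter element upright into the open filter head, then close the clear bowl over it: find where the bowl drops past the lugs, press it fully down and turn it clockwise until it locks. Leave it locked, with the screwdriver, caliper and cutter left lying where they are.

Things in the scene. Friction and masses are not known exactly. Their poses are not given: they have to be found in the camera images.
- filter_head: Aluminium vacuum-filter head bolted to the bench on a dark 128 x 118 mm plate; brass hose tails stick out at its +y and -y. Origin at bench level on its upright axis, z up; a yellow tick on the flange marks its +x. The round flange (diameter 106 mm) is flat, 24 mm above the bench. All heights given here are above the bench (z = 0).
- collar_rim (a point): Centre of the rim, at 56 mm, of the steel lug collar that rises from the flange: outer diameter 68, bore 60 mm; three outward lugs 120 degrees apart, each 16 mm wide, out to 41.5 mm from the axis, 35 to 41 mm high. The collar is clamped where it was left: one lug lies within 0.32 rad either way of the head's +x. This angle is NOT measured (the axes here are the head's): feel or see it.
- seat_top (a point): Where the spring seat's top in the bore stands at rest: 46 mm high, 10 mm below the collar rim. The seat gives up to 18 mm downward (about 3 N to start, then 0.8 N per mm); this point does not move with it.
- element: New filter element: white pleated cylinder between blue end caps, diameter 54 mm, 72 mm high, 0.09 kg, standing loose on the bench. Origin at the centre of its underside (3 mm chamfer), z up; its yaw does not matter. It belongs upright in the collar's bore on the seat: underside 46 mm, top 118 mm high.
- bowl: Clear round bowl with grey ring and cap, open below, standing loose on its rim; diameter 99 mm, 122 mm high in all, 0.24 kg. Origin at the centre of the rim, z up. Inside, a boss 80 mm above the rim presses on the element's top. Locked, its rim is 29 mm high; let go unlocked, the spring holds it at 35 mm or more; turned short, it hangs on the detent humps at 26.5 mm.
- bowl_wing (a point): Middle of the bowl's grip wing, 108 mm above the rim, axes as the bowl's. The wing stands on the flat cap from 90 to 122 mm above the rim, 56 mm long along the bowl's x, 14 mm thick along y. Press fully home (flange, rim at 24 mm, about 14 N of spring), keep it down and turn clockwise seen from above 0.8 rad from the gap centres (0.75 is enough, end stop at 0.85); counter-clockwise is blocked.
- bowl_gap (a point): Centre of one of three gaps in the bowl's inward ledges (ledges 6 mm thick, inner radius 36.5 mm): on the bowl's +x, 40 mm from its axis; the others 120 degrees either way, yellow rib outside each. A lug enters within 0.13 rad either way. Off the gaps the rim rests on the lugs at 41 mm; in them it sinks past, to spring contact near 38 mm. Only below 26 mm do the 2.5 mm humps pass the lugs.
- driver_red: Red-handled screwdriver, 210 mm long, lying behind the filter head; a bystander. Origin at the centre of its underside.
- caliper: Caliper, 230 mm long, lying near the front edge of the bench; a bystander. Origin at the centre of its underside.
- box_cutter: Yellow cutter knife, 150 mm long, lying near the front edge of the bench; a bystander. Origin at the centre of its underside.

How it is judged:
By the outcome, as a careful person would: the job done as asked, in the order asked, and still so for the second after the job is handed in, with the robot touching nothing.
It also fails if it takes over 72 s, if anything falls off the work surface, if the arm or the gripper's body presses on something with over 40 N, if the wrist force passes 120 N, or if a joint passes its speed limit or range.

ROBOT

A 6-joint arm with a two-finger parallel gripper is mounted at the origin on a cart in front of the work surface, level with it; the furniture and walls round the work are solid. World frame = base frame: x ahead of the robot, y to its left, z up, the work surface at z = 0. Lengths are in mm, angles in rad, forces in N, time in s.
With the tool pointing down it reaches from about 350 to 800 mm from the base axis. Payload 7.3 kg.
Tool frame: the origin (TCP) lies on the mounting face of the last link; the fingertips stand ahead of it and the grasp point (between the pads) lies 155 mm ahead of it (arm.tip_extent is the z of the fingertips in the tool frame, in mm); z points along the fingers, y is the line along which they close (so a half turn about z gives the same grasp; the last joint's range is limited). The gripper opens to 85 mm and grips with 20 to 120 N. Pads are 22 mm wide; open, the fingers measure 114 mm over their backs; the gripper's body (76 mm by 85 mm) begins 54 mm behind the grasp point. The pads swing forward as they close: fully open they stand 13 mm farther back than shut.
Start: joints at [-1.305, 0.342, 1.524, -0, 1.275, -0.146], TCP at [210.156, -481.105, 404.722] pointing down, gripper open.
Joint ranges: [-2.53, 2.53], [-0.77, 2.02], [0.04, 2.7], [-1, 4.14], [0.28, 2.66], [-3.11, 3.11]. Speed limits (rad/s): [2.57, 2.57, 3.14, 3.14, 3.14, 3.14].

INTERFACE

Orientations are given as a unit quaternion [x, y, z, w].
In Python, from workcell import arm, imaging, job gives the robot as it stands.
- The arm moves only by the shell command python3 -m jog 'ROWS' [OPENING] [FORCE]. ROWS is JSON, a list of rows, each a list of 6 numbers: the shift along the tool's x, y, z in cm, then the turn, a rotation vector about the tool's x, y, z in degrees. In form: [[x, y, z, ax, ay, az], ...]. A call has 1 to 20 rows; each row shifts and turns the commanded pose from where the row before left it, along the tool's axes as they then stand; what a row does not reach is not made up. A row lasts 1/10 s, in which the tool goes at most 50 mm and 8.59 degrees, less where a joint would pass 70% of its speed; a pose out of reach is approached as far as the arm can. A call is refused whole if a number of a shift passes 5 or a number of a turn 8.59, either way. A call with a gripper value outside its range is refused whole. OPENING is the opening in per cent of the stroke, from 0 (shut) to 100 (fully open), set as the call begins (- or left out, the last holds). The fingers move at their own pace and stop on an object; FORCE is the grip in N (left out, the last holds). Time passes only in rows, so rows that do not move let the fingers close. It gives the time, the measured TCP pose, the force, the opening and the grip force at its end, in the units of the state.
- arm.observe(): the state, without advancing time (a new reading comes with each control period).
- imaging.read_camera(name): name is "scene" or "side" or "wrist"; returns a dict with "color" (384x512x3 uint8, red, green, blue), "depth" (384x512 float32, mm along the optical axis (not along the pixel's ray), 0 where there is no reading), "fov_y" (degrees; the focal length in pixels is half the picture's height over the tangent of half this angle, whatever the lens; pixels are square), "cx", "cy" (the principal point, pixels), "rvec" (rotation vector, rad) and "tvec" (3), from world to camera coordinates, as OpenCV has them; the wrist camera has in their place "mount" (4x4, takes a point from camera to tool coordinates, whose origin is the TCP and whose axes are the flange's). Camera axes: x right, y down, z forward; pixel columns grow to the right and rows downward; lengths in mm; the calibration is good to about 2 mm. A picture is of the moment at which its call begins: read the wrist's pose just before it.
- job.hand_in(): hands the job in; it is judged then, once.
The state is a dict: "time_s": time; "joint_pos": joint angles; "qd": joint speeds; "joint_efforts": joint torques, N m; "eef_pos": TCP position; "ee_rot": TCP orientation; "contact_force": force on the tool from outside, world axes, zero at the start; "ft_torque": the same for the moment, N m; "gripper_width": finger opening in mm; "gripper_force": force on a finger pad.
Only numpy, scipy, OpenCV 4.12 (cv2) and the standard library are available. Lean on these libraries where they do the work, as an engineer would, in place of code of your own. Each camera call takes 0.05 s, during which the arm holds its last target. There are 200 camera calls.

## Working session

There is one attempt and no reset: what is moved stays moved. The work goes in short steps, Python scripts to look and compute and a shell command to move; the robot and the scene stay as the last step left them, time stands still between calls to the robot, and variables do not carry over. Pictures are saved under pics/ and viewed, at most 10 in all, crops included, and the job is handed in when it is done.

```bash
mkdir -p pics; ls; cat > h.py <<'E'
import numpy as np, cv2
from scipy.spatial.transform import Rotation as R
from workcell import arm, imaging, job
def cam(name):
    s=arm.observe(); c=imaging.read_camera(name)
    h=c["color"].shape[0]; c["f"]=h/2/np.tan(np.radians(c["fov_y"])/2)
    if "mount" in c:
        T=np.eye(4);T[:3,:3]=R.from_quat(s["ee_rot"]).as_matrix();T[:3,3]=s["eef_pos"]
        c["W"]=T@np.array(c["mount"])
    else:
        E=np.eye(4);E[:3,:3]=R.from_rotvec(np.ravel(c["rvec"])).as_matrix();E[:3,3]=np.ravel(c["tvec"]);c["W"]=np.linalg.inv(E)
    return c
def plane(c,uv,z):
    uv=np.atleast_2d(np.array(uv,float))
    d=np.c_[(uv[:,0]-c["cx"])/c["f"],(uv[:,1]-c["cy"])/c["f"],np.ones(len(uv))]@c["W"][:3,:3].T
    o=c["W"][:3,3]; return o+d*((z-o[2])/d[:,2])[:,None]
def cloud(c):
    v,u=np.mgrid[:c["depth"].shape[0],:c["depth"].shape[1]]; d=c["depth"]
    p=np.stack([(u-c["cx"])/c["f"]*d,(v-c["cy"])/c["f"]*d,d],-1)
    return p@c["W"][:3,:3].T+c["W"][:3,3]
def save(c,fn): cv2.imwrite("pics/"+fn,c["color"][...,::-1])
E
python3 - <<'E'
from h import *
for n in("scene","side"):
    c=cam(n); save(c,n+"0.png"); print(n,c["W"][:3,3],c["W"][:3,2],c["f"],c["cx"],c["cy"])
s=arm.observe();print({k:np.round(v,3) for k,v in s.items()},arm.tip_extent)
E
```

```text
pics
scene [157.8943309  523.98281135 809.91705151] [ 0.36941821 -0.54291343 -0.75417186] 425.5932110117147 254.64788783435225 191.03318582484945
side [  193.05887646 -1233.20943874   585.73070918] [ 0.23605981  0.90663182 -0.34970632] 487.70771780468584 249.32440553151795 213.26409464093373
{'time_s': np.float64(0.1), 'joint_pos': array([-1.305,  0.343,  1.525, -0.   ,  1.275, -0.146]), 'qd': array([-0.   , -0.002, -0.002,  0.001, -0.001, -0.   ]), 'joint_efforts': array([ 1.0000e-03, -4.3445e+01, -2.4649e+01, -0.0000e+00,  5.0000e-03,
        0.0000e+00]), 'eef_pos': array([ 210.137, -480.99 ,  404.105]), 'ee_rot': array([ 0.979,  0.204, -0.   , -0.001]), 'contact_force': array([-0.214, -0.013,  0.343]), 'ft_torque': array([-0.043,  0.012,  0.032]), 'gripper_force': np.float64(0.0), 'gripper_width': np.float64(85.621)} 173.4
```

View pics/scene0.png

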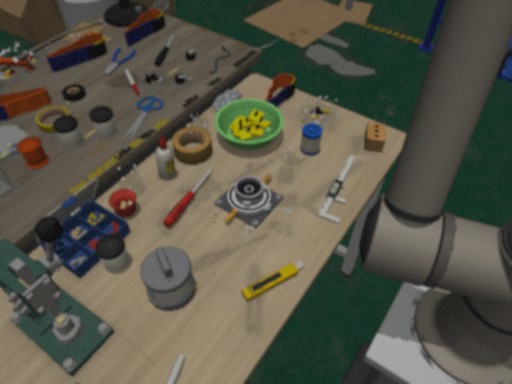

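View pics/side0.png

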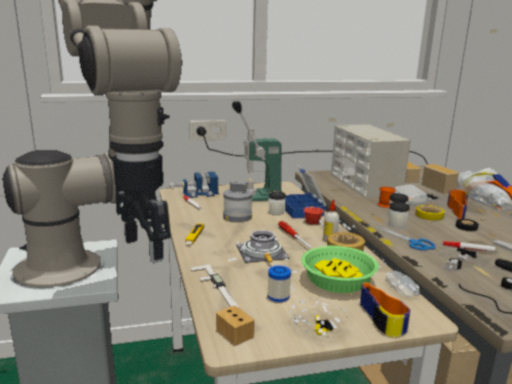

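Scene view: filter head at about (248,200), element with blue caps at (312,138), bowl with wing at (168,275), driver (187,198), caliper (337,187) and cutter (273,281). In the side view the head is at (263,245), the element at (279,284) and the bowl at (238,205).

```bash
python3 - <<'E'
from h import *
c=cam("scene"); P=cloud(c); hsv=cv2.cvtColor(c["color"],cv2.COLOR_RGB2HSV)
def circ(p):
    p=p[:,:2];A=np.c_[2*p,np.ones(len(p))];s=np.linalg.lstsq(A,(p**2).sum(1),rcond=None)[0];return s[:2],np.sqrt(s[2]+s[0]**2+s[1]**2)
def box(u0,u1,v0,v1,lo,hi,name,extra=None):
    q=P[v0:v1,u0:u1];m=(q[...,2]>lo)&(q[...,2]<hi)
    if extra is not None:m&=extra[v0:v1,u0:u1]
    m=m.astype(np.uint8); pts=q[m>0]
    r=cv2.minEnclosingCircle(pts[:,:2].astype(np.float32)); rr=cv2.minAreaRect(pts[:,:2].astype(np.float32))
    print(name,len(pts),np.round(pts.mean(0),1),"encl",np.round(r[0],1),round(r[1],1),"rect",np.round(rr[0],1),np.round(rr[1],1),round(rr[2],1))
box(295,330,115,160,66,80,"elem top")
box(130,205,235,315,84,96,"bowl cap")
box(130,205,235,315,117,130,"bowl wing")
box(205,290,165,230,50,62,"rim")
box(205,290,165,230,20,30,"flange")
dark=hsv[...,2]<110
box(205,290,165,230,3,15,"plate",dark)
# plate corners by dark mask
blue=((hsv[...,0]>100)&(hsv[...,0]<125)&(hsv[...,1]>120)).astype(np.uint8)
sd=cam("side"); P2=cloud(sd)
for nm,(u0,u1,v0,v1,lo,hi) in dict(elem=(262,298,258,305,66,80),wing=(215,260,175,225,117,130),cap=(215,260,175,225,84,96),rim=(235,290,225,268,50,62)).items():
    q=P2[v0:v1,u0:u1].reshape(-1,3);q=q[(q[:,2]>lo)&(q[:,2]<hi)];rr=cv2.minAreaRect(q[:,:2].astype(np.float32))
    print("side",nm,len(q),q.mean(0).round(1),np.round(rr[0],1),np.round(rr[1],1),round(rr[2],1))
cr=cv2.resize(c["color"][225:325,130:290],None,fx=4,fy=4,interpolation=cv2.INTER_CUBIC)
cr2=cv2.resize(c["color"][160:240,200:300],None,fx=5,fy=5,interpolation=cv2.INTER_CUBIC)
o=np.zeros((600,800,3),np.uint8);o[:400,:640]=cr; 
cr2=cv2.resize(c["color"][165:235,205:295],(257,200),interpolation=cv2.INTER_CUBIC);o[400:,:257]=cr2
cr3=cv2.resize(sd["color"][220:270,225:300],(300,200),interpolation=cv2.INTER_CUBIC);o[400:,260:560]=cr3
cr4=cv2.resize(sd["color"][175:225,215:265],(200,200),interpolation=cv2.INTER_CUBIC);o[400:,570:770]=cr4
cv2.imwrite("pics/crop1.png",o[...,::-1])
E
```

```text
elem top 242 [ 516.8 -266.7   71.8] encl [ 517.5 -268.3] 28.8 rect [ 517.8 -269.6] [53.  52.6] 22.4
bowl cap 1511 [537.  270.2  90.2] encl [541.9 266. ] 49.4 rect [540.5 267.3] [96.6 94.6] 57.3
bowl wing 194 [540.1 267.4 121.7] encl [541.3 266.4] 28.3 rect [541.4 266.5] [13.8 56.2] 61.7
rim 207 [545.8 -19.   54.5] encl [546.9 -22.9] 35.9 rect [546.7 -22. ] [66.9 69.4] 8.0
flange 629 [536.1  -5.1  24.1] encl [546.2 -21.1] 88.8 rect [546.8 -21.1] [104.8 147.1] 33.3
plate 605 [528.2   1.1   7. ] encl [575.2 -21.1] 106.5 rect [560.9  -6.7] [198.8 143.6] 25.0
side elem 225 [ 516.2 -277.4   69.8] [ 517.  -275.3] [52.2 52.1] 16.8
side wing 26 [542.2 259.7 119. ] [541.2 260.7] [18.6 55.4] 65.4
side cap 192 [537.7 247.   88.3] [539.7 251.3] [79.9 96.5] 83.6
side rim 98 [547.2 -26.8  52.7] [546. -26.] [70.1 67.3] 50.3
```

View pics/crop1.png

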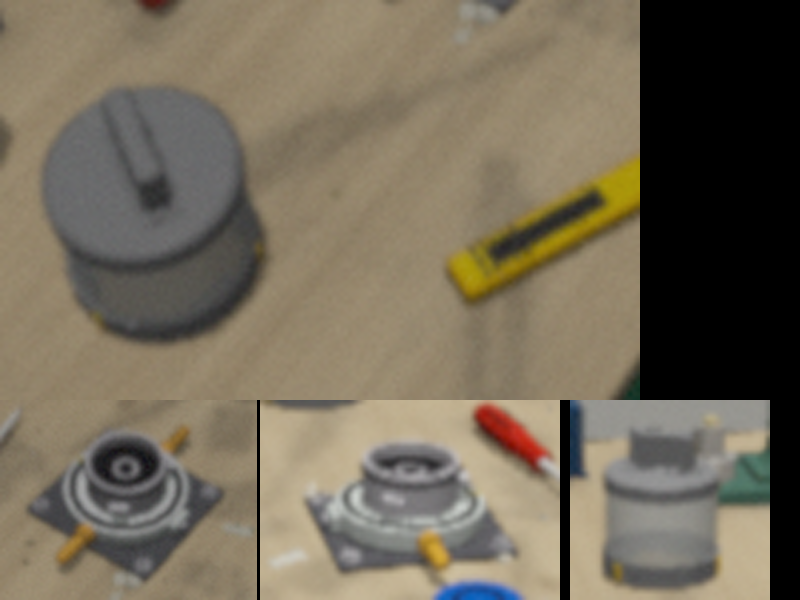

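```bash
python3 -m jog '[[3.5,-1.5,-0.4,0,0,0],[3.5,-1.5,-0.4,0,0,0],[3.5,-1.5,-0.4,0,0,0],[3.5,-1.5,-0.4,0,0,0],[3.5,-1.5,-0.4,0,0,0],[3.5,-1.5,-0.4,0,0,0],[3.5,-1.5,-0.4,0,0,0],[3.5,-1.5,-0.4,0,0,0],[3.5,-1.5,-0.4,0,0,0],[3.5,-1.5,-0.4,0,0,0],[3.5,-1.5,-0.4,0,0,0],[3.5,-1.5,-0.4,0,0,0],[0,0,0,0,0,0],[0,0,0,0,0,0]]' 100
python3 - <<'E'
from h import *
c=cam("wrist"); save(c,"w1.png"); print(c["f"],c["cx"],c["cy"],np.round(c["mount"],3)); print(c["W"].round(3))
s=arm.observe();print(s["joint_pos"].round(3),s["eef_pos"].round(1))
np.savez("w1.npz",color=c["color"],depth=c["depth"],W=c["W"],f=c["f"],cx=c["cx"],cy=c["cy"])
E
```

```text
time_s: 1.6
eef_pos: [523.2, -147.5, 452.3]
ee_rot: [0.979, 0.205, -0.0, -0.0]
contact_force: [-0.1, -0.6, 0.0]
gripper_width: 85.5
gripper_force: 0.0
271.9844464736761 256.192168959848 192.40091652276232 [[ 0.    -0.965 -0.262 66.36 ]
 [ 1.     0.    -0.    -0.609]
 [ 0.    -0.262  0.965 30.816]
 [ 0.     0.     0.     1.   ]]
[[ 4.02000e-01 -8.83000e-01 -2.41000e-01  5.83666e+02]
 [-9.16000e-01 -3.88000e-01 -1.05000e-01 -1.20285e+02]
 [-0.00000e+00  2.63000e-01 -9.65000e-01  4.21386e+02]
 [ 0.00000e+00  0.00000e+00  0.00000e+00  1.00000e+00]]
[-4.170e-01  3.440e-01  1.388e+00 -1.000e-03  1.410e+00  7.410e-01] [ 522.7 -148.2  452.3]
```

View pics/w1.png

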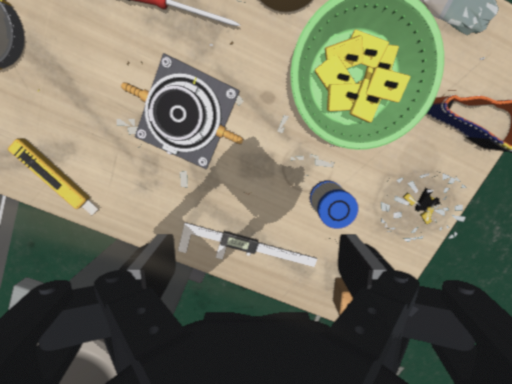

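Wrist view: head at (178,113), with hose tails at (135,91) and (230,135). The element's blue top is at (339,209), the caliper at (240,242) and the basket at (370,70).

```bash
python3 - <<'E'
from h import *
c=dict(np.load("w1.npz")); P=cloud(c); hsv=cv2.cvtColor(c["color"],cv2.COLOR_RGB2HSV)
b=((hsv[...,0]>95)&(hsv[...,0]<125)&(hsv[...,1]>130)&(hsv[...,2]>80)&(abs(P[...,2]-72)<6)); b[:, :300]=0;b[:,365:]=0
cs,_=cv2.findContours(b.astype(np.uint8),0,1);k=max(cs,key=cv2.contourArea)
(q,r)=cv2.minEnclosingCircle(plane(c,k[:,0],72)[:,:2].astype(np.float32));print("elem",q,r,np.median(P[b][:,2]))
m=(abs(P[...,2]-56)<4);m[:60]=0;m[170:]=0;m[:,:120]=0;m[:,245:]=0
v,u=np.nonzero(m);X=plane(c,np.c_[u,v],56)[:,:2].astype(np.float32);print("rim",cv2.minEnclosingCircle(X),P[m].mean(0))
m=(abs(P[...,2]-24)<4);m[:60]=0;m[170:]=0;m[:,:120]=0;m[:,245:]=0
o=((hsv[...,0]>10)&(hsv[...,0]<25)&(hsv[...,1]>140));o[:60]=0;o[160:]=0;o[:,:115]=0;o[:,250:]=0
n,l,st,ce=cv2.connectedComponentsWithStats(o.astype(np.uint8))
for i in range(1,n):
  if st[i,4]>15: w=P[l==i];print("tail",ce[i].round(1),st[i,4],np.median(w,0).round(1))
y=((hsv[...,0]>22)&(hsv[...,0]<35)&(hsv[...,1]>120));
n,l,st,ce=cv2.connectedComponentsWithStats(y[60:170,120:245].astype(np.uint8))
for i in range(1,n): print("yel",ce[i]+[120,60],st[i,4])
# basket points & bowl
g=(hsv[...,0]>45)&(hsv[...,0]<80)&(hsv[...,1]>100)&(P[...,2]>15);E=P[g][:,:2]-q;d=np.hypot(*E.T);print("basket near",d.min(),E[d.argmin()],P[g][:,2].max())
cr=cv2.resize(c["color"][50:175,110:250],None,fx=4.8,fy=4.8,interpolation=cv2.INTER_CUBIC)
cv2.imwrite("pics/head.png",cv2.convertScaleAbs(cr[...,::-1],alpha=1.3))
E
```

```text
elem (519.2659301757812, -268.5629577636719) 26.770065307617188 71.97446245256725
rim ((548.3588256835938, -23.70697784423828), 34.63669967651367) [548.88190517 -21.89346962  55.58972813]
yel [193.6  81.8] 5
basket near 72.93714536211044 [43.69889797 58.39720447] 421.3863701365565
```

View pics/head.png

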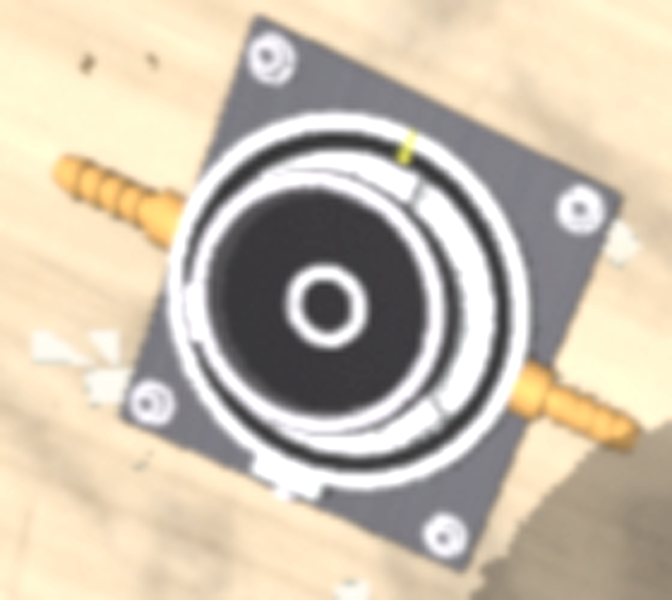

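```bash
python3 -m jog '[[-0.85,1.8,1.8,0,0,0],[-0.85,1.8,1.8,0,0,0],[-0.85,1.8,1.8,0,0,0],[-0.85,1.8,1.8,0,0,0],[-0.85,1.8,1.8,0,0,0],[-0.9,1.9,1.8,0,0,0],[0,0,2.8,0,0,0],[0,0,2.8,0,0,0],[0,0,2.8,0,0,0],[0,0,2.8,0,0,0],[0,0,2.0,0,0,0],[0,0,0.7,0,0,0],[0,0,0,0,0,0],[0,0,0,0,0,0]]' 100
python3 - <<'E'
from h import *
c=dict(np.load("w1.npz")); P=cloud(c)[50:175,110:250].reshape(-1,3)
C=np.array([548,-23]);d=P[:,:2]-C;r=np.hypot(*d.T);a=np.degrees(np.arctan2(d[:,1],d[:,0]))
m=(P[:,2]>33)&(P[:,2]<45)&(r>37)&(r<43)
print(np.histogram(a[m],bins=np.arange(-180,181,5))[0].reshape(3,24))
for lo in range(-180,180,15):
    k=m&(a>=lo)&(a<lo+15)
    if k.sum(): print(lo,k.sum(),a[k].mean().round(1),P[k,2].mean().round(1),r[k].mean().round(1))
t=plane(c,[[193.6,81.8]],24)[0];print("tick",t,np.degrees(np.arctan2(*(t[:2]-C)[::-1])))
for uv in([135,91],[230,135]):
    t=plane(c,[uv],15)[0];print(t,np.degrees(np.arctan2(*(t[:2]-C)[::-1])))
E
```

```text
time_s: 3.05
eef_pos: [519.4, -269.3, 206.8]
ee_rot: [0.979, 0.204, 0.001, 0.001]
contact_force: [0.1, -0.4, 0.3]
gripper_width: 85.4
gripper_force: 0.0
[[ 0  0  0  0  0  0  0  0  2  9  8  9  9  7  0  0  0  0  0  0  0  0  0  0]
 [ 0  0  0  0  0  0  0  0  0 14  8 10 10  7  0  0  0  0  0  0  0  0  0  0]
 [ 0  0  0  0  0  0  0  0  0  6  3  4  6  4  0  0  0  0  0  0  0  0  0  0]]
-150 2 -135.4 40.5 39.2
-135 26 -127.6 41.2 39.4
-120 16 -116.0 40.5 39.6
-15 32 -8.1 40.7 39.2
0 17 4.4 41.0 39.2
105 13 112.0 40.9 40.9
120 10 124.1 40.5 40.9
tick [593.28262423 -22.70301956  24.        ] 0.37576183556844445
[549.02757568  50.77003     15.        ] 89.20195311877505
[546.60495163 -94.50851576  15.        ] -91.11763256238899
```

```bash
python3 -m jog '[[0,0,0,0,0,0],[0,0,0,0,0,0],[0,0,0,0,0,0],[0,0,0,0,0,0],[0,0,0,0,0,0],[0,0,0,0,0,0],[0,0,0,0,0,0],[0,0,0,0,0,0]]' 0 40
python3 - <<'E'
from h import *
c=cam("side"); 
s=arm.observe();print(s["eef_pos"].round(1),s["gripper_width"],s["gripper_force"])
E
```

```text
time_s: 3.85
eef_pos: [519.7, -268.8, 207.0]
ee_rot: [0.979, 0.205, 0.001, 0.001]
contact_force: [-0.6, -1.0, 5.3]
gripper_width: 52.7
gripper_force: 41.6
[ 519.7 -268.8  207. ] 53.05994912470817 41.62311673164368
```

```bash
python3 -m jog '[[0,0,-1,0,0,0],[0,0,-3,0,0,0],[0,0,-3,0,0,0],[0,0,-3,0,0,0],[1.24,-2.14,-1,0,0,0],[1.24,-2.14,0,0,0,0],[1.24,-2.14,0,0,0,0],[1.24,-2.14,0,0,0,0],[1.24,-2.14,0,0,0,0],[1.24,-2.14,0,0,0,0],[1.24,-2.14,0,0,0,0],[1.24,-2.14,0,0,0,0],[1.24,-2.14,0,0,0,0],[1.24,-2.14,0,0,0,0],[0,0,0,0,0,0],[0,0,0,0,0,0],[0,0,0,0,0,0]]'
python3 - <<'E'
from h import *
a=cam("scene");b=cam("side");w=cam("wrist")
o=np.zeros((384,800,3),np.uint8)
o[:,:266]=cv2.resize(a["color"][90:250,190:301],(266,384));o[:,267:533]=cv2.resize(b["color"][130:290,215:326],(266,384));o[:,534:800]=w["color"][:,123:389]
cv2.imwrite("pics/held.png",o[...,::-1])
for n,c in(("scene",a),("side",b)):
    P=cloud(c);hsv=cv2.cvtColor(c["color"],cv2.COLOR_RGB2HSV)
    m=(hsv[...,0]>100)&(hsv[...,0]<125)&(hsv[...,1]>130)&(abs(P[...,0]-548)<40)&(abs(P[...,1]+23)<40)&(P[...,2]>100)
    q=P[m];print(n,m.sum(),q.min(0).round(1),q.max(0).round(1))
np.savez("w2.npz",color=w["color"],depth=w["depth"],W=w["W"],f=w["f"],cx=w["cx"],cy=w["cy"])
s=arm.observe();print(s["eef_pos"].round(1),R.from_quat(s["ee_rot"]).as_matrix().round(3),s["joint_pos"].round(2),s["contact_force"])
E
```

```text
time_s: 5.6
eef_pos: [547.4, -23.4, 316.0]
ee_rot: [0.979, 0.204, 0.0, 0.0]
contact_force: [0.2, -0.0, -0.8]
gripper_width: 53.2
gripper_force: 42.4
scene 167 [517.9 -48.4 117. ] [560.3   3.7 231.9]
side 135 [517.8 -60.3 111.9] [557.6   3.3 192.5]
[547.4 -23.6 315.8] [[ 0.917  0.399 -0.   ]
 [ 0.399 -0.917 -0.   ]
 [-0.     0.    -1.   ]] [-0.18  0.47  1.59 -0.    1.08  0.98] [-1.26269263  1.01392143 -1.64136434]
```

View pics/held.png

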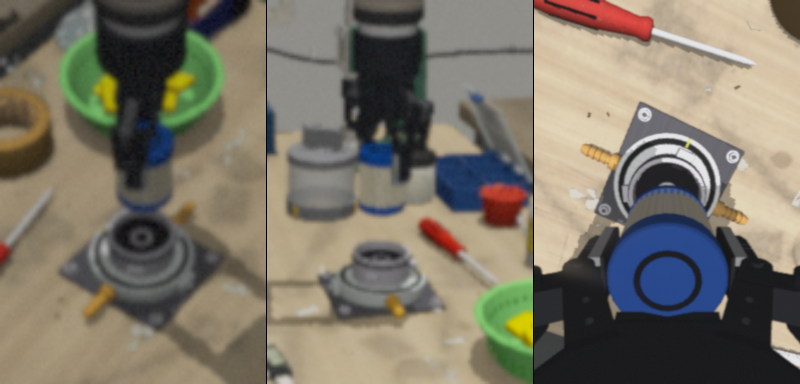

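The left and middle panels show the element held upright above the head; the wrist panel shows the collar partly behind the blue cap.

```bash
python3 - <<'E'
from h import *
from scipy.optimize import least_squares
def fit(p,r): 
    s=least_squares(lambda c:np.hypot(*(p-c).T)-r,[548,-23],loss="soft_l1");return s.x.round(2),np.abs(s.fun).mean().round(2),len(p)
for f,zz in(("w1",56),("w2",56)):
    c=dict(np.load(f+".npz"));P=cloud(c)
    near=np.hypot(P[...,0]-548,P[...,1]+23)
    m=(abs(P[...,2]-56)<3)&(near<38)&(near>27)
    p=P[m][:,:2];print(f,"rim mid r32",fit(p,32.))
    m=(abs(P[...,2]-24)<3)&(near<60)&(near>46)
    k=P[m][:,:2];a=np.arctan2(k[:,1]+23,k[:,0]-548);b=np.floor(a/0.1)
    e=np.array([max(k[b==i],key=lambda q:np.hypot(q[0]-548,q[1]+23)) for i in np.unique(b)]);print(f,"flange edge",fit(e,52.5))
    m=(P[...,2]>38)&(P[...,2]<44)&(near>37)&(near<42);q=P[m];a=np.degrees(np.arctan2(q[:,1]+23,q[:,0]-548));
    for lo in(-140,-30,90):
        t=a[(a>lo)&(a<lo+55)]
        if len(t):print("lug",t.min().round(1),t.max().round(1),len(t))
hsv=cv2.cvtColor(c["color"],cv2.COLOR_RGB2HSV)
m=(hsv[...,0]>100)&(hsv[...,0]<125)&(hsv[...,1]>130)&(P[...,2]>170);print("elem top z",np.median(P[m][:,2]))
cs,_=cv2.findContours(m.astype(np.uint8),0,1);k=max(cs,key=cv2.contourArea)[:,0];z=np.median(P[m][:,2]);k=k[k[:,1]<300]
print("elem",fit(plane(c,k,z)[:,:2],27.))
E
```

```text
w1 rim mid r32 (array([547.9 , -23.18]), np.float64(1.03), 530)
w1 flange edge (array([547.53, -22.99]), np.float64(1.35), 64)
lug -135.6 -112.5 43
lug -15.0 8.1 48
lug 105.8 127.9 20
w2 rim mid r32 (array([547.83, -22.48]), np.float64(1.03), 631)
w2 flange edge (array([547.97, -22.45]), np.float64(1.19), 46)
lug -14.4 9.3 93
lug 104.1 127.5 84
elem top z 180.6555725934428
elem (array([547.96, -22.83]), np.float64(0.63), 225)
```

```bash
python3 -m jog '[[0,0,1.5,0,0,0],[0,0,2,0,0,0],[0,0,1.0,0,0,0],[0,0,0.5,0,0,0],[0,0,0.4,0,0,0],[0,0,0.4,0,0,0],[0,0,0.3,0,0,0],[0,0,0.1,0,0,0],[0,0,0,0,0,0],[0,0,0,0,0,0]]'
```

```text
time_s: 6.75
eef_pos: [547.5, -22.8, 253.9]
ee_rot: [0.979, 0.204, 0.0, 0.0]
contact_force: [0.4, 0.5, -0.9]
gripper_width: 53.5
gripper_force: 42.4
```

```bash
python3 -m jog '[[0,0,0,0,0,0],[0,0,0,0,0,0],[0,0,0,0,0,0],[0,0,0,0,0,0],[0,0,-1,0,0,0],[0,0,-3,0,0,0],[0,0,-3,0,0,0],[0,0,-3,0,0,0],[0,0,-3,0,0,-8.5],[0,0,-3,0,0,-8.5],[0,0,0,0,0,-8.5],[0,0,0,0,0,-8.5],[0,0,0,0,0,-8.5],[0,0,0,0,0,-8.5],[0,0,0,0,0,-8.5],[0,0,0,0,0,-8.5],[0,0,0,0,0,-8.5],[0,0,0,0,0,-8.5],[0,0,0,0,0,-8.5],[0,0,0,0,0,-8.5]]' 100
python3 -m jog '[[0,0,0,0,0,-8.5],[0,0,0,0,0,-8.5],[0,0,0,0,0,-8.5],[1.4,2.5,0,0,0,0],[1.4,2.5,0,0,0,0],[1.4,2.5,0,0,0,0],[1.4,2.5,0,0,0,0],[1.4,2.5,0,0,0,0],[1.4,2.5,0,0,0,0],[1.4,2.5,0,0,0,0],[1.4,2.5,0,0,0,0],[1.4,2.5,0,0,0,0],[1.4,2.5,0,0,0,0],[0,0,0,0,0,0],[0,0,0,0,0,0]]'
python3 - <<'E'
from h import *
a=cam("scene");b=cam("side");w=cam("wrist")
o=np.zeros((384,800,3),np.uint8)
o[:,:290]=cv2.resize(b["color"][195:275,220:280],(290,384));o[:,291:800]=w["color"][:,1:510]
cv2.imwrite("pics/b.png",o[...,::-1])
np.savez("w3.npz",color=w["color"],depth=w["depth"],W=w["W"],f=w["f"],cx=w["cx"],cy=w["cy"])
P=cloud(w);C=np.array([541,266.6])
for nm,lo,hi,rm in(("wing",117,128,45),("cap",86,95,56)):
    m=(P[...,2]>lo)&(P[...,2]<hi)&(np.hypot(P[...,0]-541,P[...,1]-266.6)<rm);q=P[m][:,:2].astype(np.float32)
    print(nm,len(q),cv2.minAreaRect(q),cv2.minEnclosingCircle(q))
for nm,c in(("scene",a),("side",b),("wrist",w)):
    P=cloud(c);hsv=cv2.cvtColor(c["color"],cv2.COLOR_RGB2HSV)
    m=(hsv[...,0]>18)&(hsv[...,0]<35)&(hsv[...,1]>130)&(np.hypot(P[...,0]-541,P[...,1]-266.6)<65)&(P[...,2]<60)
    n,l,st,ce=cv2.connectedComponentsWithStats(m.astype(np.uint8))
    for i in range(1,n):
        q=np.median(P[l==i],0);d=q[:2]-C;print(nm,"rib",st[i,4],ce[i].round(),q.round(1),np.hypot(*d).round(1),np.degrees(np.arctan2(d[1],d[0])).round(1))
P=cloud(b);hsv=cv2.cvtColor(b["color"],cv2.COLOR_RGB2HSV)
m=(hsv[...,0]>100)&(hsv[...,0]<125)&(hsv[...,1]>130)&(np.hypot(P[...,0]-548,P[...,1]+23)<45)&(P[...,2]>60)
q=P[m];print("elem side",m.sum(),q.min(0).round(),q.max(0).round())
s=arm.observe();print(s["eef_pos"].round(1),R.from_quat(s["ee_rot"]).as_matrix().round(3),s["joint_pos"].round(2))
E
```

```text
time_s: 8.75
eef_pos: [547.2, -22.8, 414.5]
ee_rot: [0.454, 0.891, 0.0, 0.0]
contact_force: [0.3, -0.2, -0.5]
gripper_width: 85.5
gripper_force: 0.0
time_s: 10.25
eef_pos: [545.4, 264.0, 414.0]
ee_rot: [0.249, 0.969, -0.0, 0.0]
contact_force: [0.3, -0.2, 0.1]
gripper_width: 85.3
gripper_force: 0.0
wing 751 ((542.196533203125, 266.9117431640625), (13.227628707885742, 55.099727630615234), 61.01859664916992) ((542.1495971679688, 267.0514831542969), 27.705183029174805)
cap 5082 ((542.5872192382812, 266.73980712890625), (96.76387023925781, 96.50154113769531), 12.25362491607666) ((542.6424560546875, 266.6811828613281), 48.6949462890625)
scene rib 1 [154. 304.] [539.  316.4  19.9] 49.9 92.3
side rib 5 [226. 218.] [497.  237.8   7.5] 52.6 -146.8
elem side 142 [519. -57. 104.] [569.  -5. 118.]
[545.8 262.7 414. ] [[-0.875  0.484  0.   ]
 [ 0.484  0.875 -0.   ]
 [-0.    -0.    -1.   ]] [ 0.32  0.49  1.27 -0.    1.38 -0.74]
```

View pics/b.png

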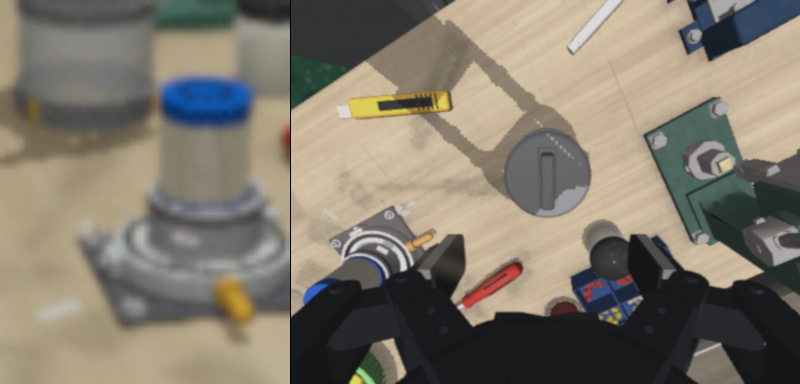

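Side crop shows the element standing upright in the collar (top at 118 mm); the wrist part shows the bowl centred at (547,172) with its wing aligned with the tool x axis. The ribs at 92° and 213° put the bowl's +x at −29°.

```bash
python3 -m jog '[[0.45,0.15,2,0,0,0],[0,0,3,0,0,0],[0,0,3,0,0,0],[0,0,3,0,0,0],[0,0,2,0,0,0],[0,0,1.2,0,0,0],[0,0,0.5,0,0,0],[0,0,0,0,0,0],[0,0,0,0,0,0]]' 50 && python3 -m jog '[[0,0,0,0,0,0],[0,0,0,0,0,0],[0,0,0,0,0,0],[0,0,0,0,0,0],[0,0,0,0,0,0],[0,0,0,0,0,0],[0,0,0,0,0,0],[0,0,0,0,0,0]]' 0 110
```

```text
time_s: 11.3
eef_pos: [542.9, 267.1, 267.8]
ee_rot: [0.25, 0.968, 0.001, 0.001]
contact_force: [-0.0, 0.3, -0.6]
gripper_width: 42.6
gripper_force: 0.0
time_s: 12.1
eef_pos: [542.6, 267.2, 267.4]
ee_rot: [0.25, 0.968, 0.0, 0.001]
contact_force: [-1.3, -1.3, 5.4]
gripper_width: 12.1
gripper_force: 107.6
```

```bash
python3 -m jog '[[0,0,-1,0,0,0],[0,0,-3,0,0,0],[0,0,-3,0,0,0],[0,0,-3,0,0,0],[0,0,-3,0,0,0],[-0.6,-1.0,-1.5,0,0,0],[-1.4,-2.4,0,0,0,0],[-1.4,-2.4,0,0,0,0],[-1.4,-2.4,0,0,0,0],[-1.4,-2.4,0,0,0,0],[-1.4,-2.4,0,0,0,0],[-1.4,-2.4,0,0,0,0],[-1.4,-2.4,0,0,0,0],[-1.4,-2.4,0,0,0,0],[-1.4,-2.4,0,0,0,0],[-1.3,-2.5,0,0,0,-5],[0,0,0,0,0,-7],[0,0,0,0,0,-7],[0,0,0,0,0,-6.6],[0,0,0,0,0,0]]' && python3 -m jog '[[0,0,0,0,0,0],[0,0,0,0,0,0],[0,0,0,0,0,0]]'
python3 - <<'E'
from h import *
a=cam("scene");b=cam("side");w=cam("wrist")
o=np.zeros((384,800,3),np.uint8)
o[:,:266]=cv2.resize(a["color"][70:250,190:315],(266,384));o[:,267:533]=cv2.resize(b["color"][110:290,200:325],(266,384));o[:,534:800]=w["color"][:,123:389]
cv2.imwrite("pics/held2.png",o[...,::-1])
for n,c in(("scene",a),("side",b),("wrist",w)):
    P=cloud(c)
    m=(P[...,2]>215)&(P[...,2]<242)&(np.hypot(P[...,0]-548,P[...,1]+23)<58)&(np.hypot(P[...,0]-548,P[...,1]+23)>30)
    q=P[m][:,:2].astype(np.float32)
    from scipy.optimize import least_squares
    if n=="wrist": print(n,len(q),np.median(P[m][:,2]),cv2.minEnclosingCircle(q),q.min(0),q.max(0))
    hsv=cv2.cvtColor(c["color"],cv2.COLOR_RGB2HSV)
    m=(hsv[...,0]>18)&(hsv[...,0]<35)&(hsv[...,1]>110)&(np.hypot(P[...,0]-548,P[...,1]+23)<62)&(P[...,2]>125)&(P[...,2]<190)
    k,l,st,ce=cv2.connectedComponentsWithStats(m.astype(np.uint8))
    for i in range(1,k):
        t=np.median(P[l==i],0);d=t[:2]-[548,-22.7];print(n,"rib",st[i,4],t.round(1),np.degrees(np.arctan2(d[1],d[0])).round(1))
s=arm.observe();print(s["eef_pos"].round(1),R.from_quat(s["ee_rot"]).as_matrix().round(3),s["joint_pos"].round(2),s["gripper_width"])
E
```

```text
time_s: 14.1
eef_pos: [547.7, -23.3, 411.0]
ee_rot: [0.029, 1.0, -0.0, -0.001]
contact_force: [-0.1, 0.1, -1.4]
gripper_width: 12.7
gripper_force: 107.7
time_s: 14.4
eef_pos: [548.0, -22.6, 411.6]
ee_rot: [0.029, 1.0, -0.0, -0.0]
contact_force: [0.7, 0.2, -2.1]
gripper_width: 12.0
gripper_force: 107.8
scene rib 11 [524.9  21.9 156.9] 117.4
side rib 12 [519.9 -65.2 153.2] -123.4
wrist 8858 234.16788930239403 ((548.089599609375, -21.859447479248047), 48.72730255126953) [499.51138 -70.45071] [595.20374   26.268976]
wrist rib 3 [518.7 -63.4 160.7] -125.8
[548.1 -22.5 411.7] [[-0.998  0.058  0.   ]
 [ 0.058  0.998 -0.   ]
 [-0.    -0.    -1.   ]] [-0.18  0.38  1.45 -0.    1.31 -1.69] 12.303587124249947
```

View pics/held2.png

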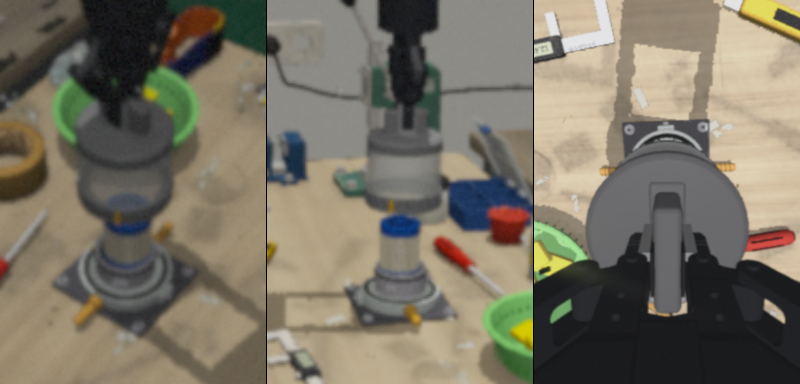

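Panels show the bowl upright right above the element and collar, yellow ribs at 117° and −124°, so the gaps are within 1° of the lugs.

```bash
python3 -m jog '[[0,-0.05,1,0,0,0],[0,0,2,0,0,0],[0,0,2,0,0,0],[0,0,2,0,0,0],[0,0,1.5,0,0,0],[0,0,1,0,0,0],[0,0,0,0,0,0],[0,0,0,0,0,0]]' && python3 -m jog '[[0,0,0.2,0,0,0],[0,0,0.2,0,0,0],[0,0,0.2,0,0,0],[0,0,0.2,0,0,0],[0,0,0.2,0,0,0],[0,0,0.1,0,0,0],[0,0,0,0,0,0],[0,0,0,0,0,0]]'
```

```text
time_s: 15.35
eef_pos: [548.2, -23.1, 316.9]
ee_rot: [0.029, 1.0, -0.0, 0.0]
contact_force: [-0.0, 0.1, -1.7]
gripper_width: 12.3
gripper_force: 107.7
time_s: 16.15
eef_pos: [548.1, -23.1, 305.7]
ee_rot: [0.029, 1.0, -0.0, 0.0]
contact_force: [-0.5, -0.4, -1.6]
gripper_width: 12.4
gripper_force: 107.9
```

The bowl is at 38 mm with no contact, so it has dropped past the lugs. Now press it home.

```bash
python3 -m jog '[[0,0,0.2,0,0,0],[0,0,0.2,0,0,0],[0,0,0.2,0,0,0],[0,0,0.2,0,0,0],[0,0,0.2,0,0,0],[0,0,0.2,0,0,0],[0,0,0,0,0,0],[0,0,0,0,0,0]]' && python3 -m jog '[[0,0,0.1,0,0,0],[0,0,0.1,0,0,0],[0,0,0.1,0,0,0],[0,0,0,0,0,0],[0,0,0,0,0,0]]'
```

```text
time_s: 16.95
eef_pos: [548.2, -23.1, 294.5]
ee_rot: [0.029, 1.0, -0.0, 0.001]
contact_force: [-1.5, 0.5, 8.1]
gripper_width: 11.8
gripper_force: 109.5
time_s: 17.45
eef_pos: [548.3, -23.1, 291.9]
ee_rot: [0.029, 1.0, -0.0, 0.001]
contact_force: [-2.7, 0.7, 11.2]
gripper_width: 12.2
gripper_force: 109.8
```

```bash
python3 -m jog '[[0,0,0.1,0,0,0],[0,0,0,0,0,0],[0,0,0,0,0,0]]' && python3 -m jog '[[0,0,0.1,0,0,0],[0,0,0,0,0,0],[0,0,0,0,0,0]]'
```

```text
time_s: 17.75
eef_pos: [548.3, -23.2, 291.4]
ee_rot: [0.029, 1.0, -0.0, 0.001]
contact_force: [-3.4, -0.0, 14.4]
gripper_width: 12.6
gripper_force: 109.9
time_s: 18.05
eef_pos: [548.2, -23.3, 291.4]
ee_rot: [0.029, 1.0, -0.0, 0.002]
contact_force: [-5.8, 1.0, 20.6]
gripper_width: 12.1
gripper_force: 111.2
```

```bash
python3 -m jog '[[0,0,0,0,0,4],[0,0,0,0,0,4],[0,0,0,0,0,4],[0,0,0,0,0,4],[0,0,0,0,0,4],[0,0,0,0,0,0],[0,0,0,0,0,0]]' && python3 -c "
from h import *
s=arm.observe();print(s['eef_pos'],R.from_quat(s['ee_rot']).as_euler('xyz',True),s['ft_torque'],s['contact_force'])"
```

```text
time_s: 18.75
eef_pos: [548.8, -23.0, 291.2]
ee_rot: [0.202, 0.979, 0.0, 0.003]
contact_force: [-2.1, 1.5, 17.4]
gripper_width: 12.6
gripper_force: 110.7
[548.78182718 -23.04155814 291.24405861] [179.90363595   0.27693731 156.66583647] [ 0.55639017  0.48159812 -0.18763328] [-2.13927237  1.54271463 17.35148775]
```

```bash
python3 -m jog '[[0,0,0,0,0,4],[0,0,0,0,0,4],[0,0,0,0,0,4],[0,0,0,0,0,4],[0,0,0,0,0,4],[0,0,0,0,0,4],[0,0,0,0,0,2],[0,0,0,0,0,0],[0,0,0,0,0,0],[0,0,0,0,0,0]]' && python3 -c "
from h import *
s=arm.observe();print(s['eef_pos'],R.from_quat(s['ee_rot']).as_euler('xyz',True),s['ft_torque'],s['contact_force'])"
```

```text
time_s: 19.75
eef_pos: [548.8, -23.1, 291.2]
ee_rot: [0.417, 0.909, 0.001, 0.003]
contact_force: [-1.4, 1.1, 17.2]
gripper_width: 12.2
gripper_force: 110.6
[548.83319708 -23.12147822 291.23902859] [179.79327653   0.22543562 130.68286395] [ 0.40743018  0.37107248 -0.08718489] [-1.4177613   1.14275067 17.15151757]
```

```bash
python3 -m jog '[[0,0,0,0,0,1],[0,0,0,0,0,1],[0,0,0,0,0,0],[0,0,0,0,0,0]]' && python3 -c "
from h import *
s=arm.observe();print(R.from_quat(s['ee_rot']).as_euler('xyz',True),s['ft_torque'])"
python3 -m jog '[[0,0,-0.2,0,0,0],[0,0,-0.2,0,0,0],[0,0,0,0,0,0],[0,0,0,0,0,0]]'
python3 -m jog '[[0,0,-0.2,0,0,0],[0,0,0,0,0,0],[0,0,0,0,0,0]]'
```

```text
time_s: 20.15
eef_pos: [548.8, -23.1, 291.2]
ee_rot: [0.433, 0.902, 0.001, 0.002]
contact_force: [-1.6, 0.5, 16.8]
gripper_width: 11.9
gripper_force: 110.7
[179.80453829   0.21778862 128.71540297] [0.3563595  0.45457558 0.1769792 ]
time_s: 20.55
eef_pos: [548.8, -23.1, 294.3]
ee_rot: [0.433, 0.901, 0.001, 0.002]
contact_force: [0.1, 1.5, 10.4]
gripper_width: 11.8
gripper_force: 109.4
time_s: 20.85
eef_pos: [548.8, -23.2, 296.0]
ee_rot: [0.433, 0.901, 0.001, 0.002]
contact_force: [1.6, 0.9, 8.0]
gripper_width: 12.4
gripper_force: 109.3
```

```bash
python3 -m jog '[[0,0,-0.2,0,0,0],[0,0,0,0,0,0],[0,0,0,0,0,0]]'; python3 -m jog '[[0,0,-0.1,0,0,0],[0,0,0,0,0,0],[0,0,0,0,0,0]]'
```

```text
time_s: 21.15
eef_pos: [548.7, -23.3, 296.3]
ee_rot: [0.433, 0.901, 0.0, 0.001]
contact_force: [4.7, -1.4, -5.2]
gripper_width: 12.4
gripper_force: 109.3
time_s: 21.45
eef_pos: [548.8, -23.3, 296.4]
ee_rot: [0.433, 0.901, 0.0, 0.001]
contact_force: [8.1, -0.9, -12.8]
gripper_width: 12.2
gripper_force: 108.1
```

It stops at 29 mm and resists lifting: locked. Ease off, release, retreat, check.

```bash
python3 -m jog '[[0,0,0.2,0,0,0],[0,0,0,0,0,0]]'; python3 -m jog '[[0,0,0,0,0,0],[0,0,0,0,0,0],[0,0,0,0,0,0],[0,0,0,0,0,0],[0,0,0,0,0,0],[0,0,-1,0,0,0],[0,0,-2,0,0,0],[0,0,-3,0,0,0],[0,0,-3,0,0,0],[0,0,-3,0,0,0],[0,0,-3,0,0,0],[0,0,0,0,0,0],[0,0,0,0,0,0]]' 60
python3 - <<'E'
from h import *
a=cam("scene");b=cam("side");w=cam("wrist")
o=np.zeros((384,800,3),np.uint8)
o[:,:266]=cv2.resize(a["color"][110:290,190:315],(266,384));o[:,267:533]=cv2.resize(b["color"][130:310,200:325],(266,384));o[:,534:800]=w["color"][:,123:389]
cv2.imwrite("pics/end.png",o[...,::-1])
for n,c in(("scene",a),("wrist",w)):
    P=cloud(c);r=np.hypot(P[...,0]-548,P[...,1]+23)
    for lo,hi,rm in((112,126,52),(140,160,35)):
        m=(P[...,2]>lo)&(P[...,2]<hi)&(r<rm);q=P[m][:,:2].astype(np.float32)
        if len(q)>5:print(n,len(q),np.median(P[m][:,2]),cv2.minAreaRect(q))
s=arm.observe();print(s["time_s"],s["eef_pos"].round(1),s["contact_force"])
E
```

```text
time_s: 21.65
eef_pos: [548.7, -23.2, 296.2]
ee_rot: [0.433, 0.901, 0.0, 0.001]
contact_force: [3.5, -0.2, 2.4]
gripper_width: 12.4
gripper_force: 110.4
time_s: 22.95
eef_pos: [547.8, -23.0, 446.6]
ee_rot: [0.433, 0.901, 0.0, 0.001]
contact_force: [-0.2, -0.1, -1.0]
gripper_width: 51.8
gripper_force: 0.0
scene 948 119.11209388773176 ((548.6514892578125, -21.330032348632812), (95.38607788085938, 96.40011596679688), 66.71842956542969)
scene 127 150.79160125791122 ((548.577880859375, -22.622970581054688), (13.278034210205078, 56.54990005493164), 35.41725158691406)
wrist 4948 118.91496952330695 ((549.3721923828125, -23.116653442382812), (95.88550567626953, 96.60210418701172), 40.83609390258789)
wrist 749 150.6449994811038 ((548.8886108398438, -22.635988235473633), (13.442890167236328, 54.92510223388672), 39.031654357910156)
23.1 [547.8 -23.1 444.6] [-0.45695691  0.59644973 -0.86910254]
```

View pics/end.png

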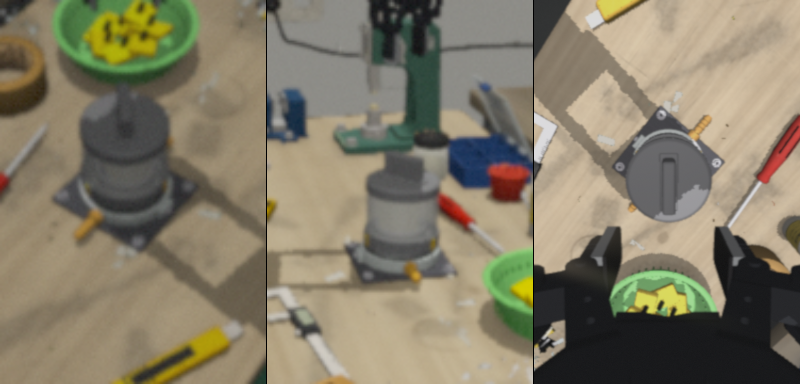

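The bowl stands level on the head with its cap at 119 mm (rim 29 mm) and its wing at −51°, i.e. turned about 0.83 rad. Driver, caliper and cutter are untouched.

```bash
python3 -c "
from workcell import job
print(job.hand_in())"
```

```text
the job is handed in; nothing more can be done
None
```

The element is upright in the head and the bowl is locked over it: the rim sits at 29 mm, it is turned about 0.83 rad and it held against an upward pull. The screwdriver, caliper and cutter were left where they lay, and the job was handed in at about 23 s.

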